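Rake ceramic tablets into an even layer in a drying pan

ROBOT

A 7-joint arm with a two-finger parallel gripper is mounted at the origin on the work surface. World frame = base frame: x ahead of the robot, y to its left, z up, the work surface at z = 0. Lengths are in m, angles in degrees, forces in N, time in s.
With the tool pointing down it reaches from about 0.425 to 0.875 m from the base axis. Payload 4.7 kg.
Tool frame: the origin (TCP) lies at the very end of the fingers, on their centre line; the grasp point (between the pads) lies 19 mm behind it; x points along the fingers, z is the direction in which the jaws open and shut, and the axes are right-handed (so a half turn about x gives the same grasp; the last joint's range is limited). The gripper opens to 87 mm and grips with 3 to 60 N. Pads are 19 mm wide; open, the fingers measure 117 mm over their backs; the gripper's body (75 mm by 190 mm) begins 51 mm behind the grasp point.
Start: joints at [68.933, 18.392, -4.016, 83.108, 1.295, 78.541, -3.26], TCP at [0.242, -0.603, 0.19] pointing down, gripper open.
Joint ranges: [-163.93, 163.93], [-17.29, 119.83], [-79.2, 71.16], [3.27, 140.29], [-89.18, 269.18], [5.43, 117.66], [-154.24, 154.24]. Speed limits (degrees/s): [147.25, 147.25, 180, 180, 180, 180, 180].

INTERFACE

Orientations are given as [roll, pitch, yaw] about the fixed x, y, z axes, in that order (R = Rz(yaw) Ry(pitch) Rx(roll)).
In Python, from cell import env gives the robot as it stands. The module is installed in compiled form; this text tells all that it offers.
- The arm moves only by the tool drive_tool, never from a script. Its argument "increments" is a list of rows, each a list of 2 entries, a list of its own where there are three numbers: the shift along the tool's x, y, z scaled (see below), then the turn, a rotation vector about the tool's x, y, z scaled (see below). In form: [[[dx, dy, dz], [wx, wy, wz]], ...]. A call has 1 to 10 rows; each row shifts and turns the commanded pose from where the row before left it, along the tool's axes as they then stand; what a row does not reach is not made up. The controller multiplies each number of a shift by 0.04 m and each number of a turn by 120 degrees. A row lasts 1/10 s, in which the tool goes at most 50 mm and 8.59 degrees, less where a joint would pass 70% of its speed; a pose out of reach is approached as far as the arm can. A call with a number of a shift or a turn outside -1 to 1 is refused whole. A call with a gripper value outside its range is refused whole. "hand" is the gripper's target within -1 to 1 (fully open at 1, half-way at 0, shut at -1), set as the call begins (left out, the last holds). The fingers move at their own pace and stop on an object; "squeeze" is the grip in N (left out, the last holds). Time passes only in rows, so rows that do not move let the fingers close. It gives the time, the measured TCP pose, the force and the opening at its end, in the units of the state.
- env.get_obs(): the state, without advancing time (a new reading comes with each control period).
- env.read_camera(name): name is "scene" or "top" or "wrist"; returns a dict with "frame" (400x640x3 uint8, red, green, blue), "fx", "fy", "cx", "cy" (pixels), "R" (3x3) and "t" (3): a world point X has camera coordinates R X + t. Camera axes: x right, y down, z forward; pixel columns grow to the right and rows downward; lengths in m; the calibration is good to about 2 mm. A picture is of the moment at which its call begins. There is no depth.
- env.sign_off(): hands the job in, once; it reports no verdict.
The state is a dict: "time_s": time; "qpos": joint angles; "joint_velocities": joint speeds; "effort": joint torques, N m; "tool_pos": TCP position; "tool_rot": TCP orientation; "force": force on the tool from outside, world axes, zero at the start; "wrist_torque": the same for the moment, N m; "grip_width": finger opening in m.
Only numpy, scipy, OpenCV 4.12 (cv2) and the standard library are available. Lean on these libraries where they do the work, as an engineer would, in place of code of your own. Each camera call takes 0.05 s, during which the arm holds its last target.

TASK

Take the rake from its stand and spread the heaped ceramic tablets into an even single layer over the drying pan, so that the heap end, the middle and the bare end (each a third of the pan's length) all hold at least two tablets and none lies on another. Draw the tablets along with the tines kept lightly touching the pan's floor, pressing gently on pan and tablets, and move the tablets with the rake only; leave the vials and the jar alone. Then put the rake back upright on its stand and let go.

Things in the scene. Friction and masses are not known exactly. Their poses are not given: they have to be found in the camera images.
- pan: Fixed steel drying pan, open on top; origin at the middle of its footprint on the bench. Inside 285 mm along its own y, 112 mm along its x, the walls at right angles, 4 mm thick, tops 44 mm above the bench (a 5 mm rim turns outward). The heap lies towards its -y end; its +y end is bare. Fixed to the bench. Surface friction varies.
- pan_floor_edge (a point): Upper face of the pan's dark floor plate, in the middle of its edge at the inner face of the -y end wall, 16 mm above the bench. From here towards the pan's +y the plate is straight and slopes down by an unknown 0 to 1.7 degrees (0 to 8.5 mm lower at the +y end), level across x. The slope is not measured: feel for it. Rigid; marked by over 20 N.
- rake: Loose hand rake, 0.2 to 0.26 kg, upright on its stand; origin mid-line of the tine tips, z up. Six tines 5 mm square in a row along its x (-43.5 to 43.5 mm), z 0 to 38 mm; bar 96 (x) x 26 (y), z 38 to 50; on it a wooden grip 40 (x) x 18 (y), z 50 to 130 mm, pinched from above across its 18 mm (along y). Drawn broadside along its own y, either way.
- stand: Fixed grey rake stand, 120 mm (x) by 44 mm (y); origin mid-footprint on the bench. Two rails along x, 42 mm high, 16 mm apart: the tines hang in the gap, the bar lies on the rails (rake origin then 4 mm above the bench over the stand's origin, x along x, either way round). End posts 48 mm high leave the bar 4 mm play at each end.
- tablet0: Loose white ceramic tablet, octagonal, 26 mm across flats, 16 mm thick, 25 g; origin at its centre. At the start: back row of two, nearest the pan's -y end wall (row centre about 28 mm from the wall). Rows are about 18 mm apart, edge to edge.
- tablet1: Loose white ceramic tablet, octagonal, 26 mm across flats, 16 mm thick, 25 g; origin at its centre. At the start: back row of two, nearest the pan's -y end wall (row centre about 28 mm from the wall). Rows are about 18 mm apart, edge to edge.
- tablet2: Loose white ceramic tablet, octagonal, 26 mm across flats, 16 mm thick, 25 g; origin at its centre. At the start: middle row of two (about 72 mm from the -y end wall). Rows are about 18 mm apart, edge to edge.
- tablet3: Loose white ceramic tablet, octagonal, 26 mm across flats, 16 mm thick, 25 g; origin at its centre. At the start: middle row of two (about 72 mm from the -y end wall). Rows are about 18 mm apart, edge to edge.
- tablet4: Loose white ceramic tablet, octagonal, 26 mm across flats, 16 mm thick, 25 g; origin at its centre. At the start: front row of two (about 116 mm from the -y end wall). Rows are about 18 mm apart, edge to edge.
- tablet5: Loose white ceramic tablet, octagonal, 26 mm across flats, 16 mm thick, 25 g; origin at its centre. At the start: front row of two (about 116 mm from the -y end wall). Rows are about 18 mm apart, edge to edge.
- tablet6: Loose white ceramic tablet, octagonal, 26 mm across flats, 16 mm thick, 25 g; origin at its centre. At the start: lying on top of a front-row tablet, in the second layer. Rows are about 18 mm apart, edge to edge.
- tablet7: Loose white ceramic tablet, octagonal, 26 mm across flats, 16 mm thick, 25 g; origin at its centre. At the start: lying on top of a front-row tablet, in the second layer. Rows are about 18 mm apart, edge to edge.
- vial_a: Bystander: capped glass vial, 28 mm across, about 60 mm tall, standing on the bench; origin under its base.
- vial_b: Bystander: capped glass vial, 28 mm across, about 60 mm tall, standing on the bench; origin under its base.
- jar: Bystander: amber glass jar with black lid, 70 mm across, about 90 mm tall, standing on the bench; origin under its base.
Mind the look-alikes: they are no part of the job. What is shaped like the tablet7 but green is not meant.

How it is judged:
By the outcome, as a careful person would: the job done as asked, in the order asked, and still so for the second after the job is handed in, with the robot touching nothing.
It also fails if it takes over 64 s, if anything falls off the work surface, if the arm or the gripper's body presses on something with over 40 N, if the wrist force passes 120 N, or if a joint passes its speed limit or range.

## Working session

There is one attempt and no reset: what is moved stays moved. The work goes in short steps, Python scripts to look and compute and a tool call to move; the robot and the scene stay as the last step left them, time stands still between calls to the robot, and variables do not carry over. Pictures are saved under pics/ and viewed, and the job is handed in when it is done.

Besides the shell and the picture viewer there is one more tool, called after "Emit:" as a command line: name --argument value ..., lists and objects as JSON in quotes. drive_tool: Moves the arm, as the interface text tells. Shifts and turns lie within -1 to 1; 1 stands for 0.04 m of shift or 120 degrees of turn. Its arguments: {"type":"object","properties":{"increments":{"type":"array"},"hand":{"type":"number"},"squeeze":{"type":"number"}},"required":["increments"]}

```bash
mkdir -p pics; cat > h.py <<'E'
import numpy as np, cv2, sys
from cell import env
def snap(name,fn,crop=None,scale=1):
    c=env.read_camera(name); im=c["frame"][:,:,::-1].copy()
    if crop: 
        x0,y0,x1,y1=crop; im=im[y0:y1,x0:x1]
    if scale!=1: im=cv2.resize(im,None,fx=scale,fy=scale,interpolation=cv2.INTER_CUBIC)
    cv2.imwrite("pics/"+fn,im); return c
def ray(c,u,v,z):
    R=np.array(c["R"]);t=np.array(c["t"])
    d=R.T@np.array([(u-c["cx"])/c["fx"],(v-c["cy"])/c["fy"],1]); o=-R.T@t
    return o+d*(z-o[2])/d[2]
def proj(c,X):
    p=np.array(c["R"])@np.array(X)+np.array(c["t"]); return c["fx"]*p[0]/p[2]+c["cx"],c["fy"]*p[1]/p[2]+c["cy"]
E
python3 - <<'E'
from h import *
for n in ("scene","top","wrist"):
    c=snap(n,n+"0.png"); np.savez("pics/cal_"+n,**{k:c[k] for k in("fx","fy","cx","cy","R","t")}); print(n,c["fx"],-np.array(c["R"]).T@np.array(c["t"]))
o=env.get_obs();print({k:np.round(v,3) for k,v in o.items()})
E
```

```text
scene 496.29745417659655 [1.1772856  0.11767272 0.73249149]
top 440.63612858364974 [ 0.54600446 -0.04599906  1.01709547]
wrist 346.48961286515737 [ 0.30247457 -0.57749784  0.38348446]
{'time_s': np.float64(0.15), 'qpos': array([68.931, 18.428, -4.015, 83.159,  1.294, 78.541, -3.259]), 'joint_velocities': array([ 0.097, -0.073,  0.042, -0.237,  0.016, -0.064,  0.07 ]), 'effort': array([ 0.0000e+00, -4.9179e+01, -4.0500e-01, -3.1288e+01, -6.4000e-02,
        4.0000e-02,  0.0000e+00]), 'tool_pos': array([ 0.242, -0.603,  0.189]), 'tool_rot': array([-176.816,   89.917,  115.063]), 'force': array([ 0.659,  0.043, -0.73 ]), 'wrist_torque': array([-0.014, -0.03 , -0.042]), 'grip_width': np.float64(0.087)}
```

View pics/top0.png

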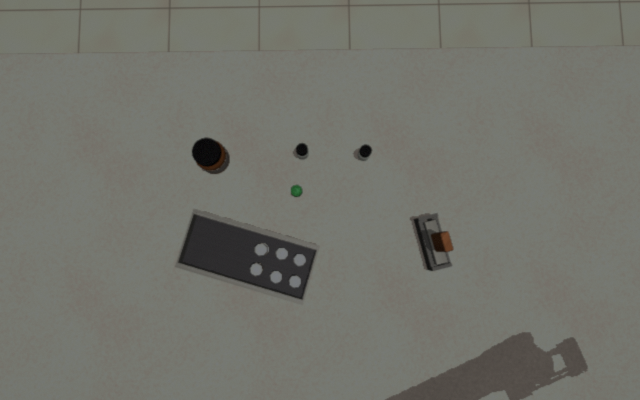

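View pics/scene0.png

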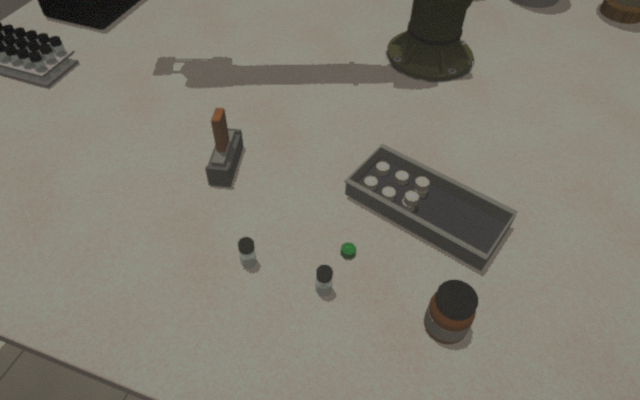

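View pics/wrist0.png

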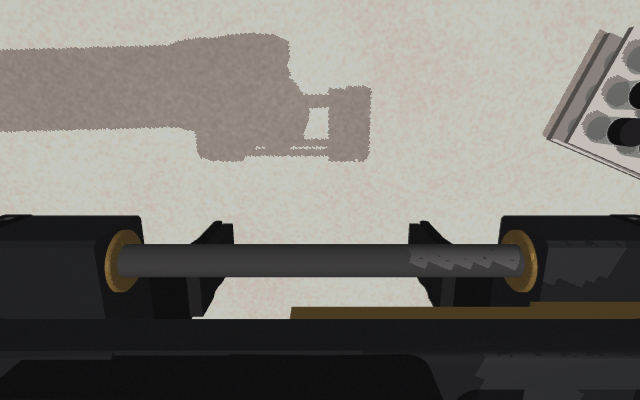

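```bash
python3 - <<'E'
import cv2
a=cv2.imread("pics/top0.png")
cv2.imwrite("pics/t_pan.png",cv2.resize(a[200:310,170:330],None,fx=5,fy=5,interpolation=cv2.INTER_CUBIC))
cv2.imwrite("pics/t_st.png",cv2.resize(a[200:280,400:470],None,fx=7,fy=7,interpolation=cv2.INTER_CUBIC))
b=cv2.imread("pics/scene0.png")
cv2.imwrite("pics/s_st.png",cv2.resize(b[100:195,190:260],None,fx=6,fy=6,interpolation=cv2.INTER_CUBIC))
cv2.imwrite("pics/s_pan.png",cv2.resize(b[140:270,340:520],None,fx=4,fy=4,interpolation=cv2.INTER_CUBIC))
E
```

```text
(no output)
```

View pics/t_pan.png

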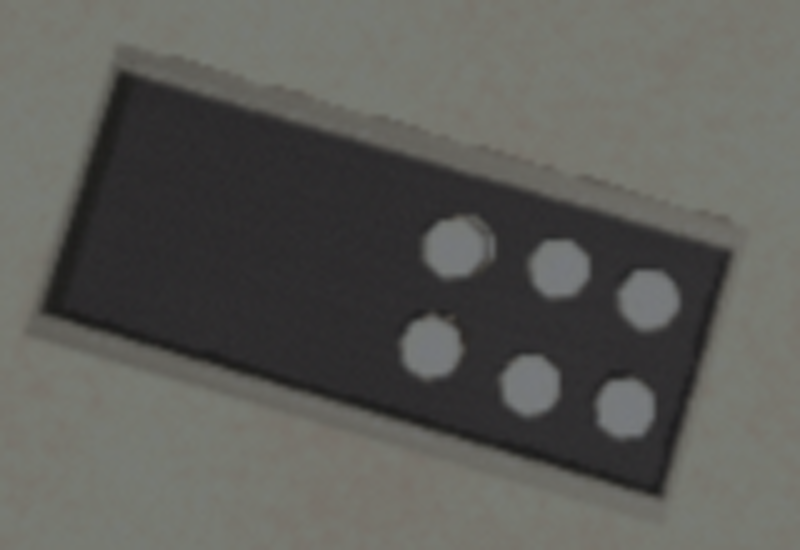

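View pics/t_st.png

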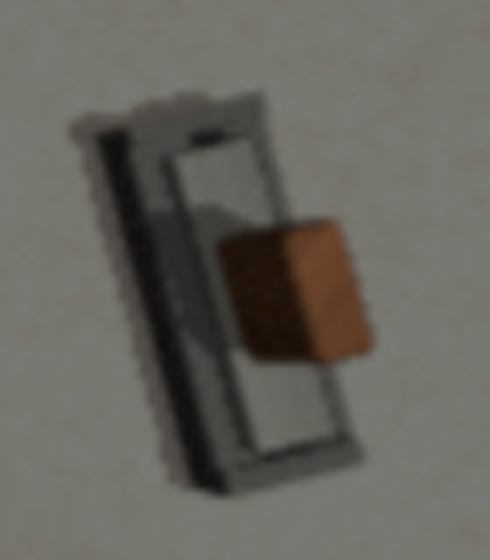

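View pics/s_st.png

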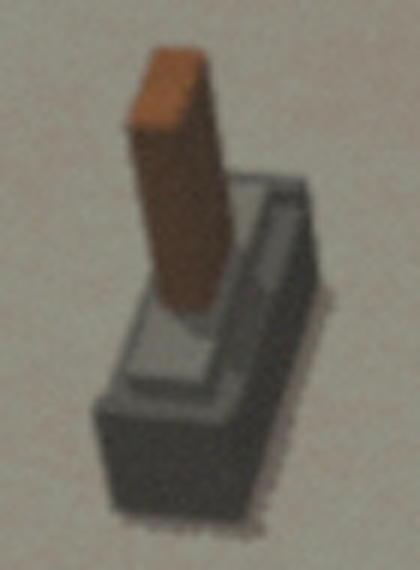

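View pics/s_pan.png

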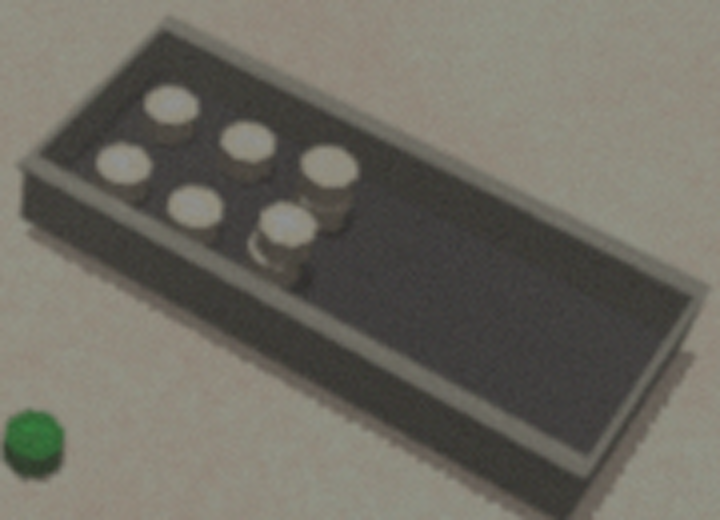

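```bash
python3 - <<'E'
from h import *
T=np.load("pics/cal_top.npz");S=np.load("pics/cal_scene.npz")
def show(n,c,pts,sc,off,z):
    P=np.array([ray(c,p[0]/sc+off[0],p[1]/sc+off[1],z) for p in pts]); print(n,np.round(P[:,:2]*1000,1).tolist(),"c",np.round(P.mean(0)*1000,1), "edges",np.round(np.linalg.norm(np.roll(P,-1,0)-P,axis=1)*1000,1),"ang",np.round(np.degrees([np.arctan2(d[1],d[0]) for d in np.roll(P,-1,0)-P]),1))
show("panT",T,[(120,70),(732,250),(662,493),(42,312)],5,(170,200),.044)
show("panS",S,[(170,30),(703,292),(587,458),(40,165)],4,(340,140),.044)
show("gripT",T,[(290,228),(338,218),(372,350),(320,362)],7,(400,200),.134)
show("gripS",S,[(152,50),(205,50),(180,130),(130,125)],6,(190,100),.134)
show("barT",T,[(170,155),(250,138),(335,432),(252,450)],7,(400,200),.054)
show("standS",S,[(97,400),(120,520),(250,525)],6,(190,100),.048)
tb=[(648,300),(625,408),(558,268),(530,385)]
show("tabT",T,tb,5,(170,200),.031)
show("tab2T",T,[(452,248),(431,348)],5,(170,200),.046)
E
```

```text
panT [[622.1, 223.1], [539.9, -47.4], [435.4, -15.8], [516.1, 255.5]] c [528.4 103.9  44. ] edges [282.7 109.2 283.1 110.9] ang [-106.9  163.2   73.4  -17. ]
panS [[431.8, -9.1], [511.0, 263.8], [622.8, 227.4], [545.1, -41.6]] c [527.7 110.1  44. ] edges [284.2 117.6 279.9 117.9] ang [  73.8  -18.  -106.1  164. ]
gripT [[572.4, -297.3], [575.1, -311.1], [537.6, -319.1], [534.4, -304.3]] c [ 554.9 -307.9  134. ] edges [14.1 38.4 15.2 38.7] ang [ -78.9 -167.9  102.2   10.4]
gripS [[540.5, -316.7], [534.4, -301.3], [571.7, -290.6], [575.2, -305.9]] c [ 555.5 -303.6  134. ] edges [16.6 38.8 15.7 36.3] ang [ 111.6   16.1  -77.1 -162.6]
barT [[598.0, -283.6], [603.0, -308.7], [511.8, -331.4], [506.6, -305.6]] c [ 554.8 -307.3   54. ] edges [25.6 94.  26.3 94. ] ang [ -78.7 -166.   101.5   13.5]
standS [[613.0, -311.8], [656.8, -279.8], [644.1, -241.4]] c [ 637.9 -277.6   48. ] edges [54.2 40.5 77. ] ang [  36.1  108.3 -113.8]
tabT [[518.2, -9.8], [471.0, 0.7], [532.7, 30.1], [481.4, 42.7]] c [500.8  15.9  31. ] edges [48.4 68.4 52.8 64.1] ang [167.4  25.5 166.2 -55. ]
tab2T [[542.1, 75.4], [498.8, 84.5]] c [520.5  80.   46. ] edges [44.2 44.2] ang [168.1 -11.9]
```

```bash
cat >> h.py <<'E'
from scipy.spatial.transform import Rotation as Ro
def pose():
    o=env.get_obs(); return np.array(o["tool_pos"]),Ro.from_euler("xyz",o["tool_rot"],degrees=True),o
def goal(pos,zdir):
    """zdir deg: world heading of tool z; tool x down"""
    p,R,o=pose(); a=np.radians(zdir)
    X=np.array([0,0,-1.]);Z=np.array([np.cos(a),np.sin(a),0]);Y=np.cross(Z,X)
    G=Ro.from_matrix(np.stack([X,Y,Z],1))
    d=R.inv().apply(np.array(pos)-p); w=(R.inv()*G).as_rotvec(degrees=True)
    print("t",round(o["time_s"],2),"p",np.round(p*1000,1),"F",np.round(o["force"],1),"w",round(o["grip_width"]*1000,1))
    print("zhead",np.degrees(np.arctan2(R.as_matrix()[1,2],R.as_matrix()[0,2])).round(1),"shift units (cur frame)",np.round(d/.04,3),"goal-frame",np.round(G.inv().apply(np.array(pos)-p)/.04,3),"turn units",np.round(w/120,4),"axes\n",np.round(R.as_matrix(),2))
E
python3 -c "
from h import *
goal([.555,-.306,.19],103.3); goal([.555,-.306,.19],-76.7)"
```

```text
t 0.15 p [ 242.  -602.8  189.2] F [ 0.7  0.  -0.7] w 87.1
zhead -68.1 shift units (cur frame) [-0.014 10.027 -3.969] goal-frame [-0.019 -9.323  5.42 ] turn units [-1.4285e+00 -1.0000e-04 -1.0000e-03] axes
 [[-0.    0.93  0.37]
 [ 0.    0.37 -0.93]
 [-1.   -0.   -0.  ]]
t 0.15 p [ 242.  -602.8  189.2] F [ 0.7  0.  -0.7] w 87.1
zhead -68.1 shift units (cur frame) [-0.014 10.027 -3.969] goal-frame [-0.019  9.323 -5.42 ] turn units [ 0.0715 -0.0007  0.0001] axes
 [[-0.    0.93  0.37]
 [ 0.    0.37 -0.93]
 [-1.   -0.   -0.  ]]
```

Emit:
drive_tool --increments '[[[-0.2, 0.4, -0.2], [0, 0, 0]], [[-0.1, 0.85, -0.42], [0, 0, 0]], [[0, 0.85, -0.42], [0, 0, 0]], [[0, 0.85, -0.42], [0, 0, 0]], [[0, 0.85, -0.42], [0, 0, 0]], [[0, 0.85, -0.42], [0, 0, 0]], [[0, 0.85, -0.42], [0, 0, 0]], [[0, 0.85, -0.42], [0.0235, 0, 0]], [[0, 0.85, -0.42], [0.024, 0, 0]], [[0, 0.4, -0.2], [0.024, 0, 0]]]' --hand 1 --squeeze 40

```text
time_s: 1.15
tool_pos: [0.4746, -0.3471, 0.203]
tool_rot: [111.6, 89.9, 35.1]
force: [1.0, 0.5, 0.6]
grip_width: 0.0873
```

Emit:
drive_tool --increments '[[[0, 0, 0], [0, 0, 0]], [[0, 0, 0], [0, 0, 0]]]'

```text
time_s: 1.35
tool_pos: [0.4707, -0.3525, 0.2024]
tool_rot: [-45.7, 89.9, -122.3]
force: [0.1, -0.6, 0.1]
grip_width: 0.087
```

```bash
python3 -c "
from h import *
goal([.555,-.306,.19],-76.7)
c=snap('wrist','w1.png');np.savez('pics/cal_w1',**{k:c[k] for k in('fx','fy','cx','cy','R','t')})"
```

```text
t 1.35 p [ 470.7 -352.5  202.4] F [ 0.1 -0.6  0.1] w 87.0
zhead -76.6 shift units (cur frame) [ 0.309  2.319 -0.643] goal-frame [ 0.31   2.318 -0.647] turn units [0.001  0.0003 0.0003] axes
 [[-0.    0.97  0.23]
 [-0.    0.23 -0.97]
 [-1.   -0.    0.  ]]
```

View pics/w1.png

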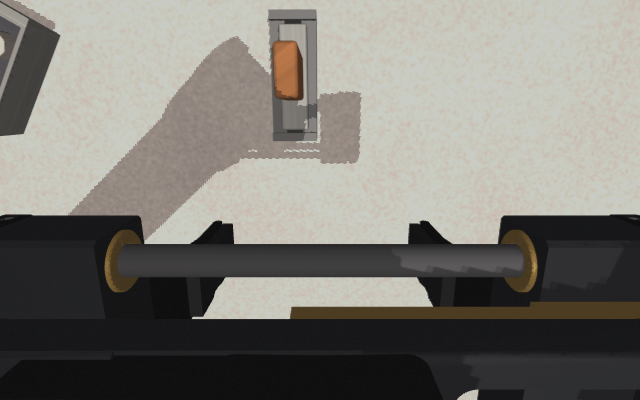

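```bash
python3 - <<'E'
from h import *
import cv2
a=cv2.imread("pics/w1.png")
cv2.imwrite("pics/w1c.png",cv2.resize(a[0:150,240:340],None,fx=5,fy=4*1.0,interpolation=cv2.INTER_CUBIC))
E
```

```text
(no output)
```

View pics/w1c.png

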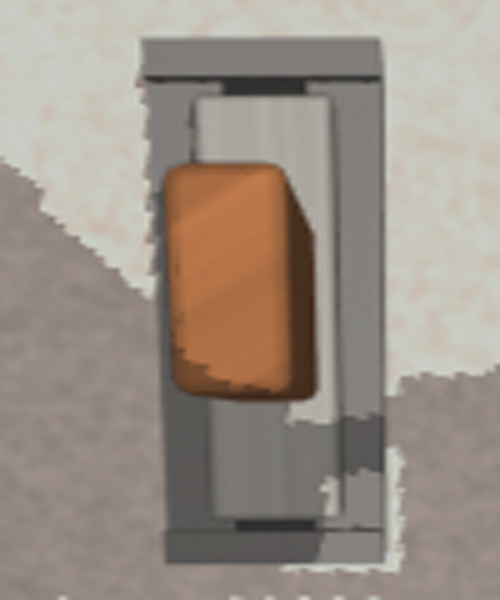

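```bash
python3 - <<'E'
from h import *
c=np.load("pics/cal_w1.npz")
def show(n,pts,z):
    P=np.array([ray(c,240+p[0]/5,p[1]/4,z) for p in pts]); e=np.roll(P,-1,0)-P
    print(n,"c",np.round(P.mean(0)*1000,1),np.round(np.linalg.norm(e,axis=1)*1000,1),np.degrees(np.arctan2(e[:,1],e[:,0])).round(1))
show("bar",[(197,96),(330,97),(340,515),(213,518)],.054)
show("grip",[(165,163),(284,163),(291,393),(173,390)],.134)
show("stand",[(142,38),(382,38),(385,562),(165,562)],.048)
E
```

```text
bar c [ 553.1 -305.9   54. ] [24.2 93.7 24.8 94.6] [ -77.1 -166.   105.    13.6]
grip c [ 553.  -305.8  134. ] [16.8 39.1 17.3 38.6] [ -76.6 -166.1  101.6   13.2]
stand c [ 553.9 -305.    48. ] [ 44.  119.3  44.  119.3] [ -76.6 -166.5  103.4   13.5]
```

```bash
python3 -c "
from h import *
goal([.5537,-.3055,.075],-76.6)"
```

```text
t 1.4 p [ 470.  -353.6  202.3] F [ 0.2  0.3 -0.2] w 87.3
zhead -76.7 shift units (cur frame) [ 3.181  2.316 -0.693] goal-frame [ 3.183  2.315 -0.686] turn units [-0.0009  0.0004  0.0004] axes
 [[-0.    0.97  0.23]
 [-0.    0.23 -0.97]
 [-1.   -0.    0.  ]]
```

Emit:
drive_tool --increments '[[[0, 0.46, -0.14], [0, 0, 0]], [[0, 0.62, -0.19], [0, 0, 0]], [[0, 0.62, -0.18], [0, 0, 0]], [[0, 0.62, -0.18], [0, 0, 0]], [[0.3, 0, 0], [0, 0, 0]], [[0.6, 0, 0], [0, 0, 0]], [[0.6, 0, 0], [0, 0, 0]], [[0.6, 0, 0], [0, 0, 0]], [[0.3, 0, 0], [0, 0, 0]], [[0, 0, 0], [0, 0, 0]]]'

```text
time_s: 2.4
tool_pos: [0.5521, -0.3057, 0.1037]
tool_rot: [-120.2, 89.7, 163.0]
force: [-0.7, 0.1, -0.3]
grip_width: 0.0867
```

```bash
python3 -c "
from h import *
goal([.5537,-.3055,.075],-76.6)"
```

```text
t 2.4 p [ 552.1 -305.7  103.7] F [-0.7  0.1 -0.3] w 86.7
zhead -76.8 shift units (cur frame) [0.718 0.043 0.007] goal-frame [0.718 0.04  0.005] turn units [-0.0019 -0.0011  0.0019] axes
 [[-0.    0.97  0.23]
 [ 0.    0.23 -0.97]
 [-1.   -0.   -0.  ]]
```

Emit:
drive_tool --increments '[[[0.4, 0.04, 0.005], [-0.002, -0.001, 0.002]], [[0.3, 0, 0], [0, 0, 0]], [[0, 0, 0], [0, 0, 0]], [[0, 0, 0], [0, 0, 0]]]'

```text
time_s: 2.8
tool_pos: [0.5565, -0.3049, 0.0785]
tool_rot: [59.5, 89.7, -16.9]
force: [0.6, -0.0, 0.7]
grip_width: 0.0871
```

Emit:
drive_tool --increments '[[[0, 0, 0], [0, 0, 0]], [[0, 0, 0], [0, 0, 0]], [[0, 0, 0], [0, 0, 0]], [[0, 0, 0], [0, 0, 0]], [[0, 0, 0], [0, 0, 0]], [[0, 0, 0], [0, 0, 0]], [[0, 0, 0], [0, 0, 0]], [[0, 0, 0], [0, 0, 0]]]' --hand -1 --squeeze 45

```text
time_s: 3.6
tool_pos: [0.5565, -0.3046, 0.078]
tool_rot: [62.4, 89.7, -14.1]
force: [0.2, -0.6, -0.4]
grip_width: 0.0308
```

```bash
python3 -c "
from h import *
goal([.5537,-.3055,.075],-76.6)"
```

```text
t 3.6 p [ 556.5 -304.6   78. ] F [ 0.2 -0.6 -0.4] w 30.8
zhead -76.5 shift units (cur frame) [ 0.075 -0.073  0.007] goal-frame [ 0.075 -0.073  0.007] turn units [ 0.0011  0.001  -0.002 ] axes
 [[ 0.    0.97  0.23]
 [-0.    0.23 -0.97]
 [-1.    0.    0.  ]]
```

Emit:
drive_tool --increments '[[[0, 0, 0], [0, 0, 0]], [[0, 0, 0], [0, 0, 0]], [[0, 0, 0], [0, 0, 0]], [[0, 0, 0], [0, 0, 0]], [[0, 0, 0], [0, 0, 0]]]'

```text
time_s: 4.1
tool_pos: [0.5565, -0.3047, 0.078]
tool_rot: [61.1, 89.7, -15.4]
force: [0.0, -0.1, -1.1]
grip_width: 0.0176
```

```bash
python3 -c "
from h import *
goal([.5537,-.3055,.075],-76.6)"
```

```text
t 4.1 p [ 556.5 -304.7   78. ] F [ 0.  -0.1 -1.1] w 17.6
zhead -76.5 shift units (cur frame) [ 0.075 -0.073  0.004] goal-frame [ 0.075 -0.073  0.004] turn units [ 0.0011  0.0011 -0.002 ] axes
 [[ 0.    0.97  0.23]
 [-0.    0.23 -0.97]
 [-1.    0.    0.  ]]
```

Emit:
drive_tool --increments '[[[-0.3, 0, 0], [0, 0, 0]], [[-0.7, 0, 0], [0, 0, 0]], [[-0.9, 0, 0], [0, 0, 0]], [[-0.6, 0, -0.3], [0, 0, 0]], [[-0.3, -0.03, -0.7], [0, 0, 0]], [[0, -0.03, -0.8], [0, 0, 0]], [[0, -0.03, -0.8], [0, 0, 0]], [[0, -0.03, -0.8], [0, 0, 0]], [[0, -0.03, -0.8], [0, 0, 0]], [[0, -0.03, -0.8], [0, 0, 0]]]'

```text
time_s: 5.1
tool_pos: [0.5015, -0.1102, 0.1902]
tool_rot: [60.4, 89.7, -16.0]
force: [0.6, 0.1, -2.3]
grip_width: 0.0178
```

Emit:
drive_tool --increments '[[[0, -0.03, -0.8], [0, 0, 0]], [[0, -0.03, -0.8], [0, 0, 0]], [[0, -0.03, -0.8], [0, 0, 0]], [[0, 0, -0.8], [0, 0, 0]], [[0, 0, -0.8], [0, 0, 0]], [[0, 0, -0.7], [0, 0, 0]], [[0, 0, -0.5], [0.063, 0, 0]], [[0, 0, 0], [0.063, 0, 0]], [[0, 0, 0], [0.063, 0, 0]], [[0, 0, 0], [0.063, 0, 0]]]'

```text
time_s: 6.1
tool_pos: [0.4496, 0.0902, 0.1897]
tool_rot: [86.7, 89.7, -20.2]
force: [0.0, -0.8, -3.6]
grip_width: 0.0178
```

Emit:
drive_tool --increments '[[[0, 0, 0], [0, 0, 0]], [[0, 0, 0], [0, 0, 0]], [[0, 0, 0], [0, 0, 0]]]'

```text
time_s: 6.4
tool_pos: [0.4499, 0.0897, 0.1893]
tool_rot: [91.2, 89.7, -15.4]
force: [0.6, 0.0, -3.0]
grip_width: 0.0176
```

```bash
python3 -c "
from h import *
goal([.442,.132,.19],-106.7)
c=snap('wrist','w2.png');np.savez('pics/cal_w2',**{k:c[k] for k in('fx','fy','cx','cy','R','t')})"
```

```text
t 6.4 p [449.9  89.7 189.3] F [ 0.6  0.  -3. ] w 17.6
zhead -106.6 shift units (cur frame) [-0.02  -0.491 -0.956] goal-frame [-0.017 -0.493 -0.955] turn units [ 0.001  -0.0001 -0.0023] axes
 [[ 0.    0.96 -0.29]
 [-0.   -0.29 -0.96]
 [-1.    0.   -0.  ]]
```

View pics/w2.png

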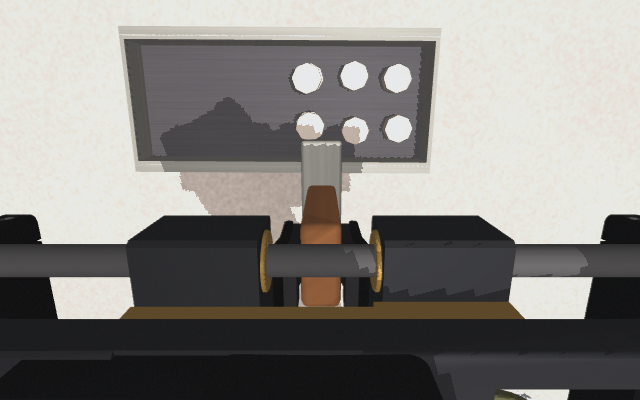

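```bash
python3 - <<'E'
import cv2
a=cv2.imread("pics/w2.png")
cv2.imwrite("pics/w2a.png",cv2.resize(a[15:185,110:280],None,fx=3.5,fy=3.5,interpolation=cv2.INTER_CUBIC))
cv2.imwrite("pics/w2b.png",cv2.resize(a[15:185,280:450],None,fx=3.5,fy=3.5,interpolation=cv2.INTER_CUBIC))
E
```

```text
(no output)
```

View pics/w2a.png

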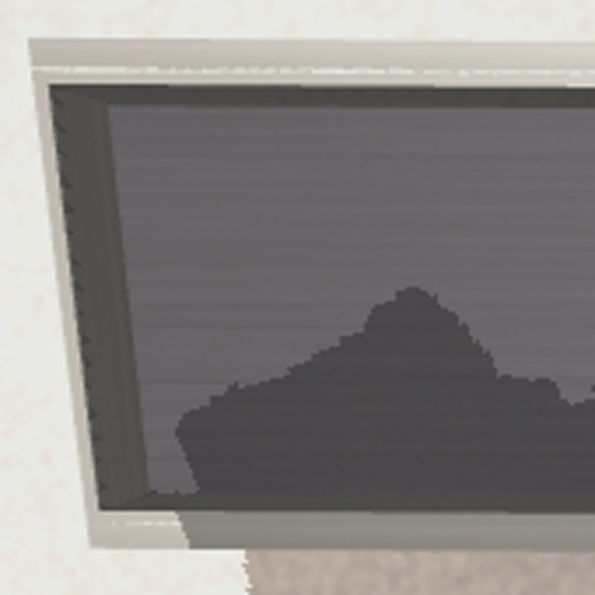

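View pics/w2b.png

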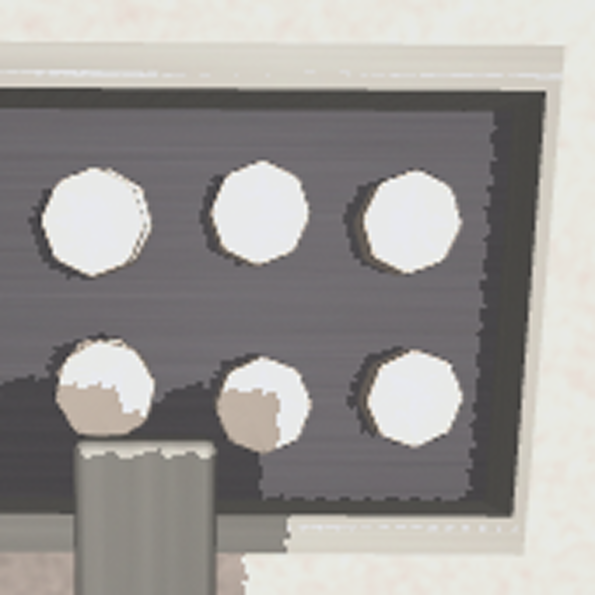

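```bash
python3 - <<'E'
from h import *
c=np.load("pics/cal_w2.npz")
L=lambda p:(110+p[0]/3.5,15+p[1]/3.5)
Rr=lambda p:(280+p[0]/3.5,15+p[1]/3.5)
C=np.array([ray(c,*q,.044) for q in (L((50,85)),Rr((546,92)),Rr((513,516)),L((100,511)))])
e=np.roll(C,-1,0)-C
print("pan",np.round(C[:,:2]*1000,1).tolist(),C.mean(0),np.round(np.linalg.norm(e,axis=1)*1000,1),np.degrees(np.arctan2(e[:,1],e[:,0])).round(1))
ctr=C.mean(0)[:2]; a=np.radians(-16.7)
ux=np.array([np.cos(a),np.sin(a)]);uy=np.array([-np.sin(a),np.cos(a)])
def pan(P): d=P[:2]-ctr; return np.round([d@ux*1000,d@uy*1000+142.5],1)
for p,z in [((413,222),.032),((413,398),.032),((260,213),.0305),((265,403),.0305),((93,222),.045),((105,388),.045)]:
    print("tab",pan(ray(c,*Rr(p),z)))
for z in(.008,.010,.012,.014,.016):
    print(z,"floorL",pan(ray(c,*L((107,105)),z)),pan(ray(c,*L((148,492)),z)))
for p in ((75,442),(215,442)):
    p3=ray(c,*Rr(p),.189-.074+.05); print("bar",p3)
pp,Rt,o=pose(); tp=np.array([.4499,.0897,.1893])
for p in ((75,442),(215,442)):
    print(Rt.inv().apply(ray(c,*Rr(p),.189-.074+.05)-tp)*1000)
E
```

```text
pan [[621.2, 226.8], [538.0, -45.2], [431.4, -12.8], [514.3, 259.6]] [0.52622029 0.10708996 0.044     ] [284.4 111.4 284.8 111.8] [-107.   163.1   73.1  -17.1]
tab [23.7 30.4]
tab [-24.2  27.8]
tab [26.2 72.6]
tab [-25.8  69.9]
tab [ 22.6 118.4]
tab [-20.9 115.4]
0.008 floorL [ 57.6 287.6] [-54.7 288.6]
0.01 floorL [ 57.3 286.7] [-54.4 287.6]
0.012 floorL [ 57.  285.7] [-54.2 286.6]
0.014 floorL [ 56.6 284.7] [-53.9 285.7]
0.016 floorL [ 56.3 283.7] [-53.6 284.7]
bar [0.49546241 0.08987064 0.165     ]
bar [0.48826971 0.06580124 0.165     ]
[ 24.50716989  43.49764792 -13.18351851]
[24.50390037 43.48479613 11.9376044 ]
```

```bash
cat >> h.py <<'E'
CT=np.array([.5262,.1071]);A=np.radians(-17.0);UX=np.array([np.cos(A),np.sin(A)]);UY=np.array([-np.sin(A),np.cos(A)])
def pg(px,py,z):
    q=CT+UX*px/1000+UY*(py-142.5)/1000
    p,R,o=pose(); d=p[:2]-CT
    print("pan now",np.round([d@UX*1000,d@UY*1000+142.5],1))
    goal([q[0],q[1],z/1000],-107.0)
E
python3 -c "
from h import *
pg(3.5,250,125)"
```

```text
pan now [-67.9 103.6]
t 6.45 p [449.9  89.7 189.2] F [-0.2 -0.2 -2.8] w 17.4
zhead -106.6 shift units (cur frame) [ 1.615  1.802 -3.648] goal-frame [ 1.606  1.784 -3.661] turn units [ 0.0033 -0.0001 -0.0023] axes
 [[ 0.    0.96 -0.29]
 [-0.   -0.29 -0.96]
 [-1.    0.   -0.  ]]
```

Emit:
drive_tool --increments '[[[0, 0.2, -0.4], [0.0033, 0, -0.0023]], [[0, 0.4, -0.8], [0, 0, 0]], [[0, 0.4, -0.8], [0, 0, 0]], [[0, 0.4, -0.8], [0, 0, 0]], [[0.2, 0.384, -0.86], [0, 0, 0]], [[0.5, 0, 0], [0, 0, 0]], [[0.5, 0, 0], [0, 0, 0]], [[0.4, 0, 0], [0, 0, 0]], [[0, 0, 0], [0, 0, 0]], [[0, 0, 0], [0, 0, 0]]]'

```text
time_s: 7.45
tool_pos: [0.5613, 0.2084, 0.1254]
tool_rot: [-169.9, 90.0, 83.0]
force: [0.1, 0.4, -2.4]
grip_width: 0.0178
```

```bash
python3 -c "
from h import *
pg(3.5,250,95)"
```

```text
pan now [  3.9 249.7]
t 7.45 p [561.3 208.4 125.4] F [ 0.1  0.4 -2.4] w 17.8
zhead -107.1 shift units (cur frame) [ 0.761 -0.011 -0.008] goal-frame [ 0.761 -0.011 -0.008] turn units [-0.0009 -0.0001  0.    ] axes
 [[ 0.    0.96 -0.29]
 [ 0.   -0.29 -0.96]
 [-1.   -0.   -0.  ]]
```

Emit:
drive_tool --increments '[[[0.25, 0, 0], [0, 0, 0]], [[0.35, 0, 0], [0, 0, 0]], [[0.15, 0, 0], [0, 0, 0]], [[0.025, 0, 0], [0, 0, 0]], [[0, 0, 0], [0, 0, 0]], [[0, 0, 0], [0, 0, 0]]]'

```text
time_s: 8.05
tool_pos: [0.5614, 0.209, 0.0946]
tool_rot: [146.7, 90.0, 39.7]
force: [0.4, -0.5, -2.0]
grip_width: 0.0182
```

Emit:
drive_tool --increments '[[[0.05, 0, 0], [0, 0, 0]], [[0, 0, 0], [0, 0, 0]]]'

```text
time_s: 8.25
tool_pos: [0.5612, 0.2088, 0.0922]
tool_rot: [177.5, 90.0, 70.4]
force: [-0.6, 0.2, -3.6]
grip_width: 0.0175
```

Emit:
drive_tool --increments '[[[0.05, 0, 0], [0, 0, 0]], [[0, 0, 0], [0, 0, 0]]]'

```text
time_s: 8.45
tool_pos: [0.561, 0.2086, 0.09]
tool_rot: [-82.3, 90.0, 170.6]
force: [0.7, 0.3, -2.4]
grip_width: 0.0179
```

Emit:
drive_tool --increments '[[[0.03, 0, 0], [0, 0, 0]], [[0, 0, 0], [0, 0, 0]]]'

```text
time_s: 8.65
tool_pos: [0.561, 0.2087, 0.0888]
tool_rot: [-97.7, 90.0, 155.2]
force: [0.3, -0.5, -2.2]
grip_width: 0.0175
```

Emit:
drive_tool --increments '[[[0.03, 0, 0], [0, 0, 0]], [[0, 0, 0], [0, 0, 0]]]'

```text
time_s: 8.85
tool_pos: [0.5612, 0.2089, 0.0885]
tool_rot: [123.1, 90.0, 16.0]
force: [-1.9, -0.5, 3.0]
grip_width: 0.0173
```

Emit:
drive_tool --increments '[[[0.03, 0, 0], [0, 0, 0]], [[0, 0, 0], [0, 0, 0]]]'

```text
time_s: 9.05
tool_pos: [0.5614, 0.2091, 0.0884]
tool_rot: [103.5, 89.9, -3.6]
force: [-3.2, -1.3, 10.3]
grip_width: 0.0177
```

Emit:
drive_tool --increments '[[[-0.25, 0, 0], [0, 0, 0]], [[-0.5, 0, 0], [0, 0, 0]], [[-0.5, 0, 0.2], [0, 0, 0]], [[-0.1, 0, 0.8], [0, 0, 0]], [[0, 0, 0.9], [0, 0, 0]], [[0, 0, 0.9], [0, 0, 0]], [[0, 0, 0.8], [0, 0, 0]], [[0, 0, 0.3], [0, 0, 0]], [[0, 0, 0], [0, 0, 0]], [[0, 0, 0], [0, 0, 0]]]'

```text
time_s: 10.05
tool_pos: [0.5157, 0.061, 0.1408]
tool_rot: [164.2, 89.9, 57.1]
force: [-0.4, 0.6, -2.3]
grip_width: 0.018
```

```bash
python3 -c "
from h import *
pg(3.5,94,95)
snap('scene','s2.png',(320,120,540,290),3.5)"
```

```text
pan now [ 3.4 95.4]
t 10.05 p [515.7  61.  140.8] F [-0.4  0.6 -2.3] w 18.0
zhead -107.1 shift units (cur frame) [1.145 0.002 0.036] goal-frame [1.145 0.002 0.034] turn units [-0.0004 -0.0008 -0.0002] axes
 [[ 0.    0.96 -0.29]
 [ 0.   -0.29 -0.96]
 [-1.    0.   -0.  ]]
```

View pics/s2.png

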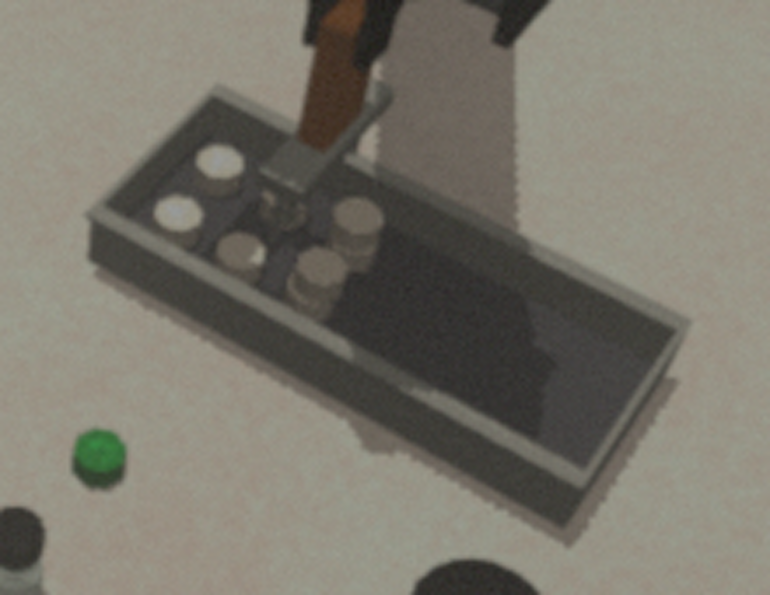

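Emit:
drive_tool --increments '[[[0.3, 0, 0.034], [0, 0, 0]], [[0.5, 0, 0], [0, 0, 0]], [[0.3, 0, 0], [0, 0, 0]], [[0.05, 0, 0], [0, 0, 0]], [[0, 0, 0], [0, 0, 0]]]'

```text
time_s: 10.6
tool_pos: [0.5145, 0.059, 0.094]
tool_rot: [-107.1, 89.9, 145.9]
force: [-0.2, 0.3, -1.8]
grip_width: 0.0175
```

Emit:
drive_tool --increments '[[[0.04, 0, 0], [0, 0, 0]], [[0.02, 0, 0], [0, 0, 0]], [[0, 0, 0], [0, 0, 0]]]'

```text
time_s: 10.9
tool_pos: [0.5152, 0.0584, 0.0926]
tool_rot: [119.7, 90.0, 12.6]
force: [0.3, 0.3, -1.0]
grip_width: 0.0179
```

Emit:
drive_tool --increments '[[[0.03, 0, 0], [0, 0, 0]], [[0, 0, 0], [0, 0, 0]]]'

```text
time_s: 11.1
tool_pos: [0.5149, 0.0583, 0.091]
tool_rot: [162.7, 90.0, 55.5]
force: [0.5, -0.4, -2.6]
grip_width: 0.0178
```

Emit:
drive_tool --increments '[[[0.02, 0, 0], [0, 0, 0]], [[0, 0, 0], [0, 0, 0]]]'

```text
time_s: 11.3
tool_pos: [0.5148, 0.0583, 0.0901]
tool_rot: [-117.2, 90.0, 135.7]
force: [-0.4, -0.4, -2.0]
grip_width: 0.0175
```

Emit:
drive_tool --increments '[[[0.02, 0, 0], [0, 0, 0]], [[0, 0, 0], [0, 0, 0]]]'

```text
time_s: 11.5
tool_pos: [0.515, 0.0584, 0.0895]
tool_rot: [158.5, 90.0, 51.4]
force: [-0.4, -0.1, -1.7]
grip_width: 0.0179
```

Emit:
drive_tool --increments '[[[0.02, 0, 0], [0, 0, 0]], [[0, 0, 0], [0, 0, 0]]]'

```text
time_s: 11.7
tool_pos: [0.5151, 0.0585, 0.0894]
tool_rot: [96.6, 90.0, -10.5]
force: [-2.2, 0.1, 5.4]
grip_width: 0.0172
```

Emit:
drive_tool --increments '[[[-0.225, 0, 0], [0, 0, 0]], [[-0.3, 0, 0], [0, 0, 0]], [[0, 0, -0.12], [0, 0, 0]], [[0, 0, -0.12], [0, 0, 0]], [[0, 0, -0.12], [0, 0, 0]], [[0, 0, -0.12], [0, 0, 0]], [[0, 0, -0.12], [0, 0, 0]], [[0, 0, 0], [0, 0, 0]], [[0, 0, 0], [0, 0, 0]]]'

```text
time_s: 12.6
tool_pos: [0.5219, 0.0816, 0.1094]
tool_rot: [-131.9, 90.0, 121.1]
force: [0.7, -0.6, -2.7]
grip_width: 0.0178
```

```bash
python3 -c "
from h import *
pg(3.5,133,109.5)
snap('scene','s3.png',(320,120,540,290),3.5)
snap('wrist','w3.png')
snap('top','t3.png',(170,180,330,310),5)"
```

```text
pan now [  3.3 116.9]
t 12.6 p [521.9  81.6 109.4] F [ 0.7 -0.6 -2.7] w 17.8
zhead -107.1 shift units (cur frame) [-0.003  0.005 -0.403] goal-frame [-0.003  0.005 -0.403] turn units [-0.0006 -0.0002  0.0002] axes
 [[-0.    0.96 -0.29]
 [ 0.   -0.29 -0.96]
 [-1.   -0.   -0.  ]]
```

View pics/s3.png

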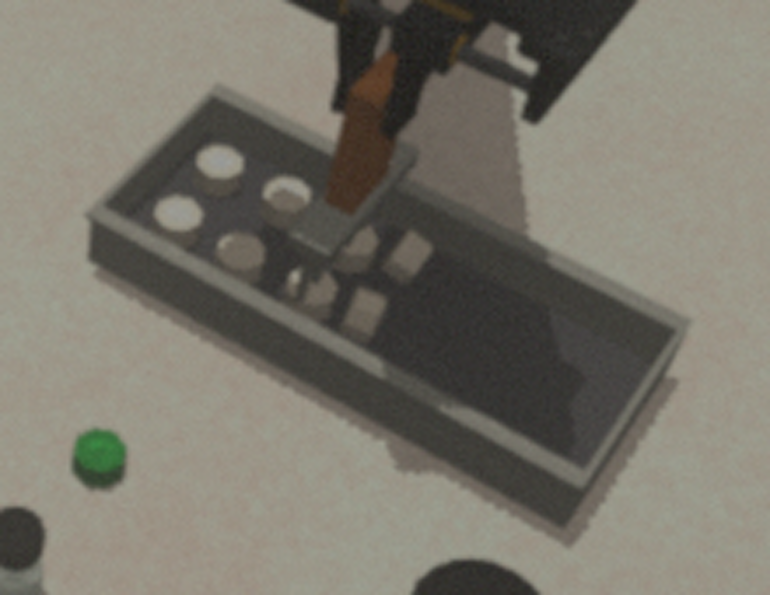

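View pics/w3.png

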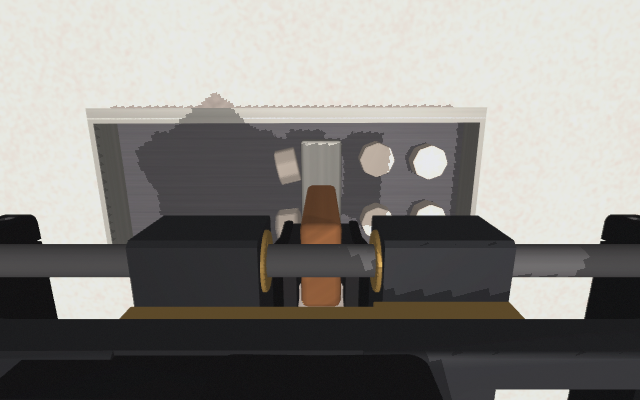

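Emit:
drive_tool --increments '[[[0, 0, -0.1], [0, 0, 0]], [[0, 0, -0.1], [0, 0, 0]], [[0, 0, -0.1], [0, 0, 0]], [[0, 0, -0.1], [0, 0, 0]], [[0, 0, -0.1], [0, 0, 0]], [[0, 0, 0], [0, 0, 0]], [[0, 0, 0], [0, 0, 0]]]'

```text
time_s: 13.45
tool_pos: [0.5278, 0.1005, 0.1095]
tool_rot: [-117.1, 90.0, 135.9]
force: [0.1, -0.0, -2.8]
grip_width: 0.0178
```

```bash
python3 -c "
from h import *
pg(3.5,133,109.5)
snap('scene','s4.png',(320,120,540,290),3.5)
"
```

```text
pan now [  3.4 136.7]
t 13.45 p [527.8 100.5 109.5] F [ 0.1 -0.  -2.8] w 17.8
zhead -107.1 shift units (cur frame) [-0.001  0.002  0.092] goal-frame [-0.001  0.002  0.092] turn units [-0.0007 -0.0001  0.0001] axes
 [[-0.    0.96 -0.29]
 [ 0.   -0.29 -0.96]
 [-1.   -0.   -0.  ]]
```

View pics/s4.png

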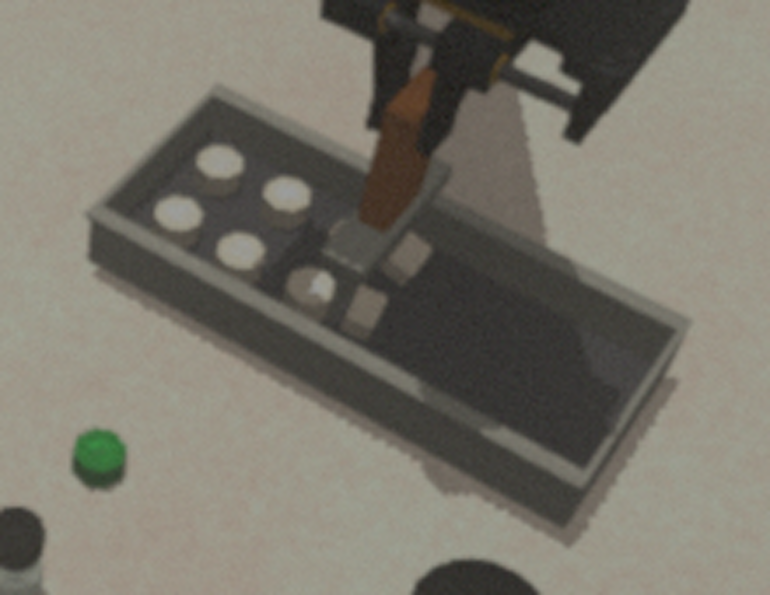

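Emit:
drive_tool --increments '[[[0, 0, -0.12], [0, 0, 0]], [[0, 0, -0.12], [0, 0, 0]], [[0, 0, -0.12], [0, 0, 0]], [[0, 0, -0.12], [0, 0, 0]], [[0, 0, -0.12], [0, 0, 0]], [[0, 0, 0], [0, 0, 0]], [[0, 0, 0], [0, 0, 0]]]'

```text
time_s: 14.2
tool_pos: [0.5348, 0.1234, 0.1095]
tool_rot: [-102.9, 90.0, 150.0]
force: [0.1, -0.6, -2.1]
grip_width: 0.0174
```

```bash
python3 -c "
from h import *
pg(3.5,133,109.5)
snap('scene','s5.png',(320,120,540,290),3.5)
snap('wrist','w5.png')
"
```

```text
pan now [  3.5 160.7]
t 14.2 p [534.8 123.4 109.5] F [ 0.1 -0.6 -2.1] w 17.4
zhead -107.1 shift units (cur frame) [-0.     0.002  0.691] goal-frame [-0.     0.001  0.691] turn units [-0.0007 -0.      0.0002] axes
 [[-0.    0.96 -0.29]
 [ 0.   -0.29 -0.96]
 [-1.   -0.   -0.  ]]
```

View pics/s5.png

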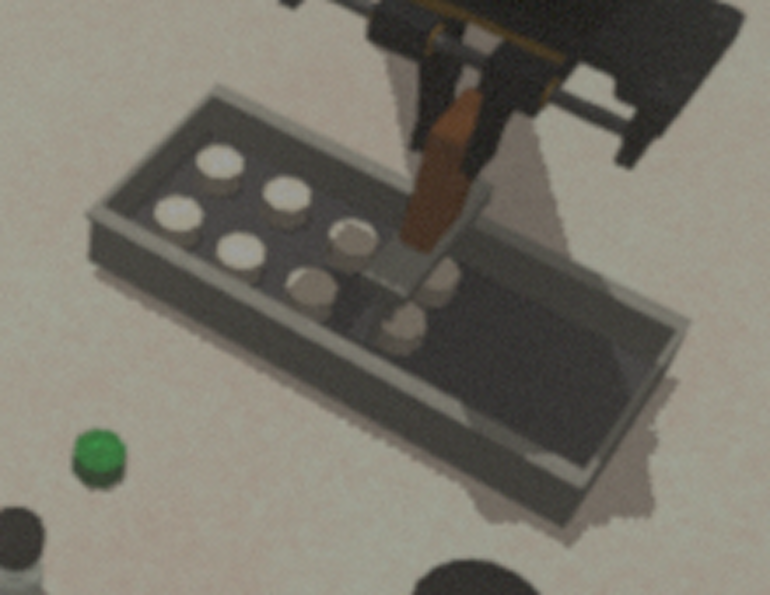

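View pics/w5.png

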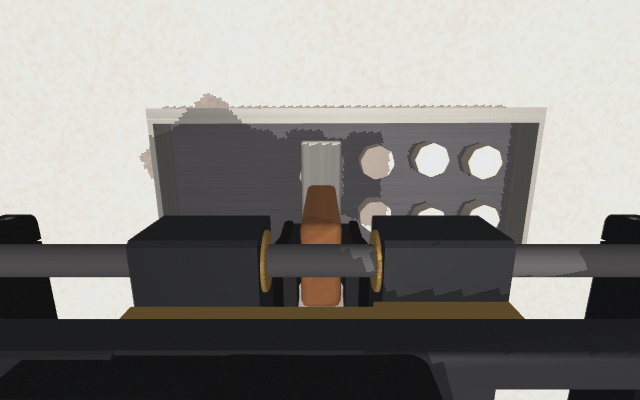

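Emit:
drive_tool --increments '[[[-0.3, 0, 0], [0, 0, 0]], [[-0.3, 0, 0.2], [0, 0, 0]], [[0, 0, 0.4], [0, 0, 0]], [[0, 0, 0], [0, 0, 0]], [[0, 0, 0], [0, 0, 0]]]'

```text
time_s: 14.8
tool_pos: [0.5282, 0.0999, 0.1344]
tool_rot: [111.8, 89.9, 4.6]
force: [0.1, -0.2, -1.1]
grip_width: 0.0177
```

```bash
python3 -c "
from h import *
pg(3.5,140,95)
snap('scene','s6.png',(320,120,540,290),3.5)
c=snap('wrist','w6.png')
np.savez('pics/cal_w6',**{k:c[k] for k in('fx','fy','cx','cy','R','t')})
"
```

```text
pan now [  4.  136.2]
t 14.8 p [528.2  99.9 134.4] F [ 0.1 -0.2 -1.1] w 17.7
zhead -107.2 shift units (cur frame) [ 0.984 -0.014 -0.094] goal-frame [ 0.984 -0.013 -0.095] turn units [-0.0016 -0.0002 -0.0005] axes
 [[ 0.    0.96 -0.3 ]
 [ 0.   -0.3  -0.96]
 [-1.    0.   -0.  ]]
```

View pics/s6.png

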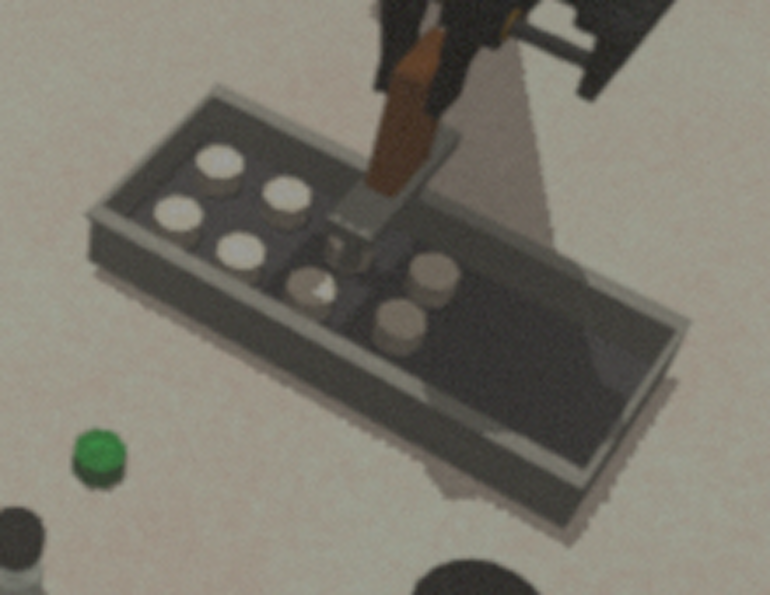

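View pics/w6.png

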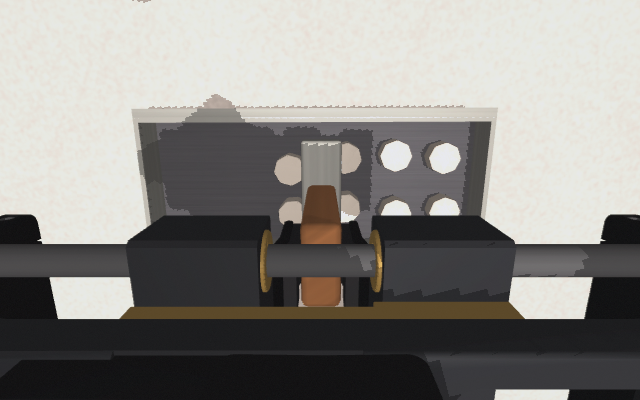

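```bash
python3 -c "
from h import *
S=np.load('pics/cal_scene.npz');w=np.load('pics/cal_w6.npz')
def pan(P): d=P[:2]-CT; return np.round([d@UX*1000,d@UY*1000+142.5],1)
for p in [(434,270),(401,319),(311,285),(288,193),(240,250),(219,161),(178,214)]: print(pan(ray(S,320+p[0]/3.5,120+p[1]/3.5,.031)))
for p in [(289,168),(291,213),(351,157),(350,210),(397,156),(397,209),(444,157),(443,208)]: print('w',pan(ray(w,*p,.031)))
"
```

```text
[-25.6 163.3]
[ 16.1 166. ]
[ 25.  116.3]
[-26.2  70.9]
[27.2 72.7]
[-23.5  26.7]
[25.7 31.2]
w [ 16.6 165.5]
w [-24.4 164.8]
w [ 26.  111.8]
w [-21.7 111.8]
w [26.7 72.2]
w [-20.9  69.8]
w [25.8 31.6]
w [-20.1  28.7]
```

Emit:
drive_tool --increments '[[[0.2, 0, -0.07], [0, 0, 0]], [[0.4, 0, 0], [0, 0, 0]], [[0.3, 0, 0], [0, 0, 0]], [[0.06, 0, 0], [0, 0, 0]], [[0, 0, 0], [0, 0, 0]], [[0, 0, 0], [0, 0, 0]]]'

```text
time_s: 15.5
tool_pos: [0.529, 0.1033, 0.0955]
tool_rot: [151.7, 90.0, 44.6]
force: [0.1, -0.7, -2.4]
grip_width: 0.0179
```

```bash
python3 -c "
from h import *
pg(3.5,139.5,88.9)
"
```

```text
pan now [  3.8 139.7]
t 15.5 p [529.  103.3  95.5] F [ 0.1 -0.7 -2.4] w 17.9
zhead -107.1 shift units (cur frame) [ 0.165 -0.007  0.006] goal-frame [ 0.165 -0.007  0.006] turn units [-0.0008 -0.0003 -0.0002] axes
 [[ 0.    0.96 -0.29]
 [ 0.   -0.29 -0.96]
 [-1.    0.   -0.  ]]
```

Emit:
drive_tool --increments '[[[0.1, 0, 0], [0, 0, 0]], [[0.055, 0, 0], [0, 0, 0]], [[0, 0, 0], [0, 0, 0]], [[0, 0, 0], [0, 0, 0]]]'

```text
time_s: 15.9
tool_pos: [0.5288, 0.1031, 0.0892]
tool_rot: [137.8, 90.0, 30.7]
force: [-0.2, 0.5, -1.1]
grip_width: 0.0173
```

Emit:
drive_tool --increments '[[[0.015, 0, 0], [0, 0, 0]], [[0, 0, 0], [0, 0, 0]]]'

```text
time_s: 16.1
tool_pos: [0.529, 0.1033, 0.0891]
tool_rot: [120.0, 90.0, 12.9]
force: [-1.1, -0.2, 4.0]
grip_width: 0.0176
```

Emit:
drive_tool --increments '[[[0, 0, -0.08], [0, 0, 0]], [[0, 0, -0.13], [0, 0, 0]], [[0.001, 0, -0.13], [0, 0, 0]], [[0.001, 0, -0.13], [0, 0, 0]], [[0.001, 0, -0.13], [0, 0, 0]], [[0.001, 0, -0.13], [0, 0, 0]], [[0, 0, -0.13], [0, 0, 0]]]'

```text
time_s: 16.8
tool_pos: [0.5392, 0.1319, 0.0889]
tool_rot: [15.0, 89.6, -92.2]
force: [-1.6, -6.3, 6.8]
grip_width: 0.0175
```

Emit:
drive_tool --increments '[[[0.001, 0, -0.13], [0, 0, 0]], [[0.001, 0, -0.13], [0, 0, 0]], [[0.001, 0, -0.13], [0, 0, 0]]]'

```text
time_s: 17.1
tool_pos: [0.5438, 0.1466, 0.0887]
tool_rot: [14.4, 89.6, -92.8]
force: [-1.1, -6.5, 7.5]
grip_width: 0.018
```

Emit:
drive_tool --increments '[[[0.001, 0, -0.13], [0, 0, 0]], [[0.001, 0, -0.13], [0, 0, 0]], [[0.001, 0, -0.13], [0, 0, 0]], [[0.001, 0, -0.13], [0, 0, 0]], [[0.001, 0, -0.13], [0, 0, 0]]]'

```text
time_s: 17.6
tool_pos: [0.5516, 0.1711, 0.0886]
tool_rot: [14.3, 89.6, -92.9]
force: [-2.6, -8.2, 8.6]
grip_width: 0.0176
```

```bash
python3 -c "
from h import *
pg(3.5,222,88.7)
snap('scene','s7.png',(320,120,540,290),3.5)
"
```

```text
pan now [  5.6 211.1]
t 17.6 p [551.6 171.1  88.6] F [-2.6 -8.2  8.6] w 17.6
zhead -107.2 shift units (cur frame) [-0.004 -0.052 -0.273] goal-frame [-0.002 -0.051 -0.273] turn units [-0.0019  0.0033 -0.0008] axes
 [[-0.    0.96 -0.3 ]
 [-0.01 -0.3  -0.96]
 [-1.    0.    0.01]]
```

View pics/s7.png

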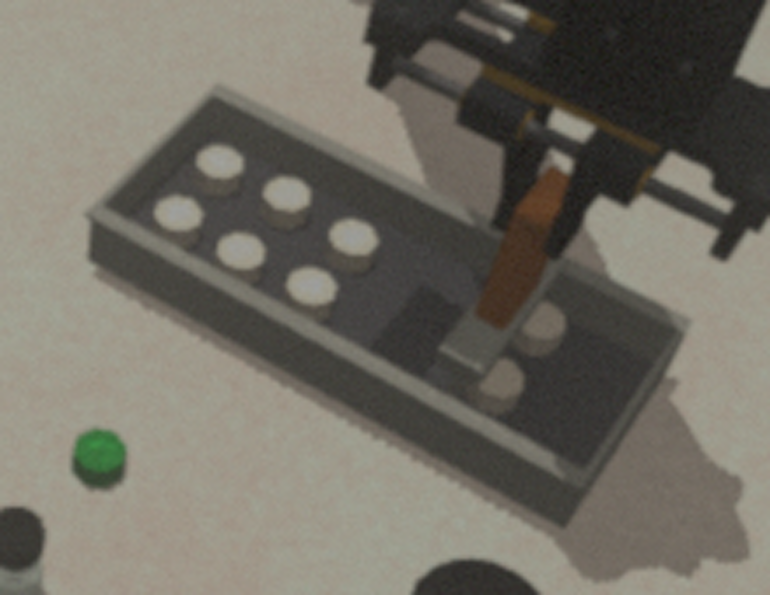

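Emit:
drive_tool --increments '[[[-0.02, -0.02, -0.1], [0, 0, 0]], [[0, 0, -0.13], [0, 0, 0]], [[0, 0, -0.13], [0, 0, 0]], [[0, 0, 0], [0, 0, 0]]]'

```text
time_s: 18.05
tool_pos: [0.5545, 0.1913, 0.0886]
tool_rot: [-173.1, 89.9, 79.9]
force: [0.2, -0.6, 0.7]
grip_width: 0.0179
```

Emit:
drive_tool --increments '[[[0, 0, 0.1], [0, 0, 0]], [[-0.1, 0, 0.1], [0, 0, 0]], [[-0.3, 0, 0.1], [0, 0, 0]], [[-0.4, 0, 0.1], [0, 0, 0]], [[-0.1, 0, 0.6], [0, 0, 0]], [[0, 0, 0.7], [0, 0, 0]], [[0, 0, 0.7], [0, 0, 0]], [[0, 0, 0.6], [0, 0, 0]], [[0, 0, 0], [0, 0, 0]], [[0, 0, 0], [0, 0, 0]]]'

```text
time_s: 19.05
tool_pos: [0.5197, 0.0746, 0.126]
tool_rot: [111.0, 89.9, 3.8]
force: [0.5, 0.9, -2.1]
grip_width: 0.0179
```

```bash
python3 -c "
from h import *
pg(3.5,92.5,95)
snap('scene','s8.png',(320,120,540,290),3.5)
snap('top','t8.png',(170,180,330,310),5)
"
```

```text
pan now [  3.3 109.5]
t 19.05 p [519.7  74.6 126. ] F [ 0.5  0.9 -2.1] w 17.9
zhead -107.2 shift units (cur frame) [0.775 0.004 0.425] goal-frame [0.776 0.004 0.425] turn units [-0.0017 -0.0003 -0.0009] axes
 [[ 0.    0.96 -0.3 ]
 [ 0.   -0.3  -0.96]
 [-1.    0.   -0.  ]]
```

View pics/s8.png

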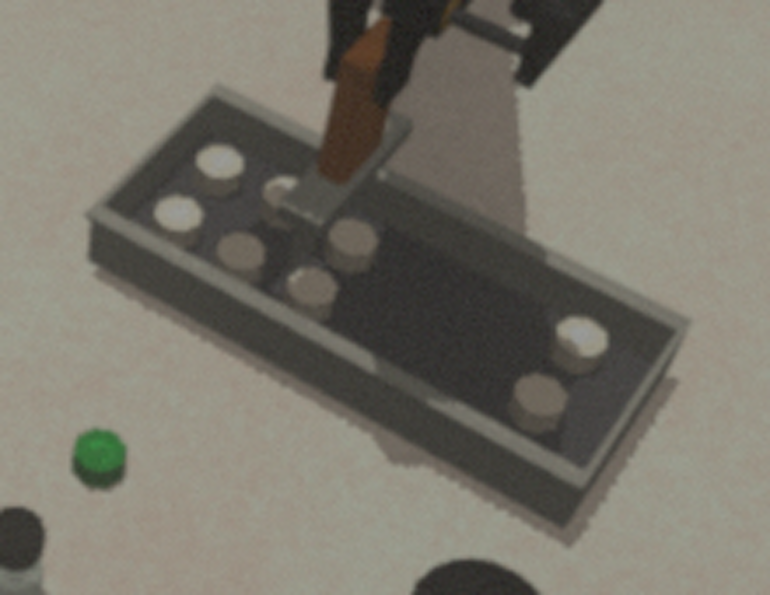

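Emit:
drive_tool --increments '[[[0, 0, 0.2], [0, 0, 0]], [[0, 0, 0.215], [0, 0, 0]], [[0.3, 0, 0], [0, 0, 0]], [[0.4, 0, 0], [0, 0, 0]], [[0.08, 0, 0], [0, 0, 0]], [[0, 0, 0], [0, 0, 0]]]'

```text
time_s: 19.75
tool_pos: [0.5134, 0.0593, 0.0924]
tool_rot: [-88.0, 89.9, 164.9]
force: [0.2, 0.3, -2.5]
grip_width: 0.0176
```

```bash
python3 -c "
from h import *
pg(3.5,93,89.2)
"
```

```text
pan now [ 1.7 93. ]
t 19.75 p [513.4  59.3  92.4] F [ 0.2  0.3 -2.5] w 17.6
zhead -107.1 shift units (cur frame) [ 0.079  0.044 -0.   ] goal-frame [ 0.079  0.044 -0.   ] turn units [-0.0007  0.      0.0011] axes
 [[-0.    0.96 -0.29]
 [ 0.   -0.29 -0.96]
 [-1.   -0.    0.  ]]
```

Emit:
drive_tool --increments '[[[0, 0.04, 0], [0, 0, 0]], [[0.05, 0, 0], [0, 0, 0]], [[0, 0, 0], [0, 0, 0]]]'

```text
time_s: 20.05
tool_pos: [0.5161, 0.0587, 0.0917]
tool_rot: [140.5, 90.0, 33.4]
force: [-0.9, -0.4, -3.1]
grip_width: 0.0177
```

Emit:
drive_tool --increments '[[[0.025, 0, 0], [0, 0, 0]], [[0, 0, 0], [0, 0, 0]]]'

```text
time_s: 20.25
tool_pos: [0.5158, 0.0587, 0.0905]
tool_rot: [-149.1, 90.0, 103.8]
force: [0.6, 0.2, -2.4]
grip_width: 0.0176
```

Emit:
drive_tool --increments '[[[0.025, 0, 0], [0, 0, 0]], [[0.01, 0, 0], [0, 0, 0]], [[0, 0, 0], [0, 0, 0]]]'

```text
time_s: 20.55
tool_pos: [0.516, 0.0587, 0.0894]
tool_rot: [130.3, 90.0, 23.2]
force: [-0.7, 0.7, -0.4]
grip_width: 0.0176
```

Emit:
drive_tool --increments '[[[0, 0, -0.08], [0, 0, 0]], [[0, 0, -0.13], [0, 0, 0]], [[0.001, 0, -0.13], [0, 0, 0]], [[0.001, 0, -0.13], [0, 0, 0]], [[0.001, 0, -0.13], [0, 0, 0]], [[0.001, 0, -0.13], [0, 0, 0]]]'

```text
time_s: 21.15
tool_pos: [0.5247, 0.0866, 0.0891]
tool_rot: [29.6, 90.0, -77.5]
force: [-1.1, -2.7, 4.1]
grip_width: 0.0176
```

Emit:
drive_tool --increments '[[[0, 0, -0.13], [0, 0, 0]], [[0.001, 0, -0.13], [0, 0, 0]], [[0, 0, -0.13], [0, 0, 0]], [[0.001, 0, -0.13], [0, 0, 0]], [[0.001, 0, -0.13], [0, 0, 0]]]'

```text
time_s: 21.65
tool_pos: [0.5322, 0.1111, 0.089]
tool_rot: [3.9, 89.9, -103.2]
force: [-1.6, -4.9, 6.2]
grip_width: 0.0176
```

Emit:
drive_tool --increments '[[[0, 0, -0.1], [0, 0, 0]], [[0, 0, -0.08], [0, 0, 0]], [[0, 0, 0], [0, 0, 0]]]'

```text
time_s: 21.95
tool_pos: [0.5345, 0.1191, 0.089]
tool_rot: [166.0, 90.0, 59.0]
force: [-0.9, -3.8, 5.0]
grip_width: 0.0181
```

```bash
python3 -c "
from h import *
pg(3.5,158,89)
snap('scene','s9.png',(320,120,540,290),3.5)
"
```

```text
pan now [  4.4 156.4]
t 21.95 p [534.5 119.1  89. ] F [-0.9 -3.8  5. ] w 18.1
zhead -107.1 shift units (cur frame) [-0.001 -0.022 -0.041] goal-frame [-0.001 -0.022 -0.041] turn units [-0.0005 -0.0004 -0.0001] axes
 [[ 0.    0.96 -0.29]
 [ 0.   -0.29 -0.96]
 [-1.    0.   -0.  ]]
```

View pics/s9.png

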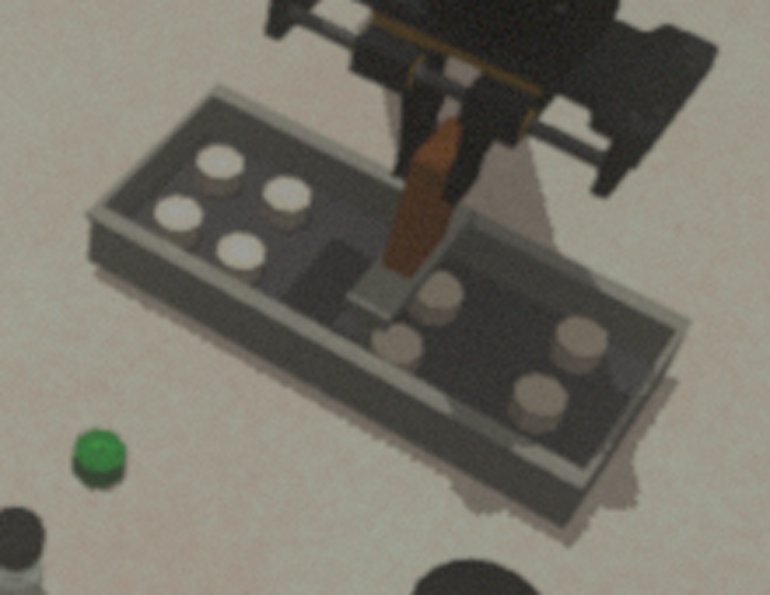

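Emit:
drive_tool --increments '[[[0, 0, 0.1], [0, 0, 0]], [[-0.1, 0, 0.1], [0, 0, 0]], [[-0.5, 0, 0.1], [0, 0, 0]], [[-0.9, 0, 0], [0, 0, 0]], [[-0.8, 0, 0], [0, 0, 0]], [[-0.3, 0, 0], [-0.06, 0, 0]], [[0, 0, 0], [-0.065, 0, 0]], [[0, 0, 0], [-0.065, 0, 0]], [[0, 0, 0], [-0.065, 0, 0]], [[0, 0, 0], [0, 0, 0]]]'

```text
time_s: 23.0
tool_pos: [0.5297, 0.1071, 0.1919]
tool_rot: [-132.4, 89.9, 151.2]
force: [0.0, -1.2, -2.4]
grip_width: 0.0175
```

```bash
python3 -c "
from h import *
goal([.5565,-.3047,.19],-76.5)
snap('scene','s10.png',(320,120,540,290),3.5)
"
```

```text
t 23.0 p [529.7 107.1 191.9] F [ 0.  -1.2 -2.4] w 17.5
zhead -76.5 shift units (cur frame) [ 0.035 -1.756 10.166] goal-frame [ 0.048 -1.751 10.167] turn units [ 0.0003 -0.0007  0.0008] axes
 [[-0.    0.97  0.23]
 [ 0.    0.23 -0.97]
 [-1.   -0.   -0.  ]]
```

View pics/s10.png

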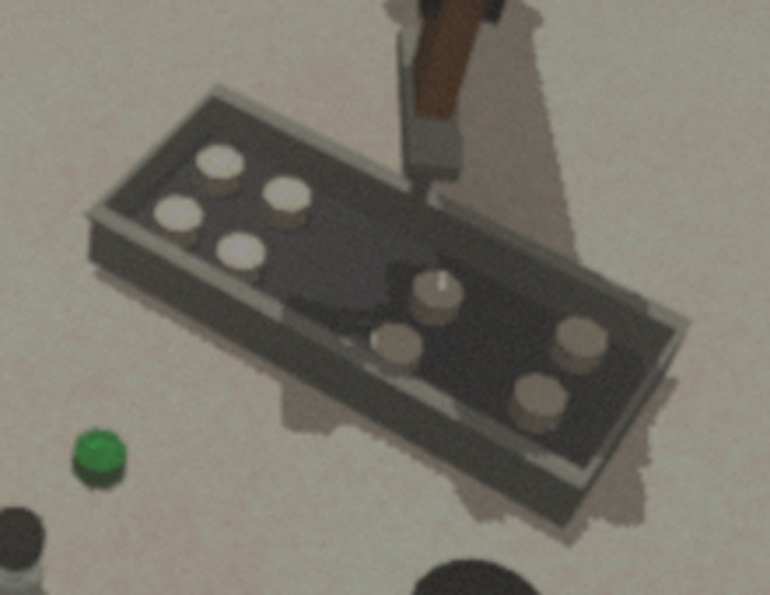

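Emit:
drive_tool --increments '[[[0, -0.05, 0.3], [0, 0, 0]], [[0, -0.135, 0.8], [0, 0, 0]], [[0, -0.14, 0.8], [0, 0, 0]], [[0, -0.14, 0.8], [0, 0, 0]], [[0, -0.14, 0.8], [0, 0, 0]], [[0, -0.14, 0.8], [0, 0, 0]], [[0, -0.14, 0.8], [0, 0, 0]], [[0, -0.14, 0.8], [0, 0, 0]], [[0, -0.14, 0.8], [0, 0, 0]], [[0, -0.14, 0.8], [0, 0, 0]]]'

```text
time_s: 24.05
tool_pos: [0.5492, -0.1995, 0.1924]
tool_rot: [-116.2, 90.0, 167.1]
force: [-0.3, 0.2, -2.1]
grip_width: 0.0176
```

Emit:
drive_tool --increments '[[[0, -0.14, 0.8], [0, 0, 0]], [[0, -0.14, 0.8], [0, 0, 0]], [[0, -0.14, 0.7], [0, 0, 0]], [[0, -0.1, 0.37], [0, 0, 0]], [[0, 0, 0], [0, 0, 0]], [[0, 0, 0], [0, 0, 0]], [[0, 0, 0], [0, 0, 0]]]'

```text
time_s: 24.75
tool_pos: [0.5552, -0.3032, 0.1929]
tool_rot: [157.0, 89.9, 80.7]
force: [0.1, 0.9, -0.9]
grip_width: 0.0176
```

```bash
python3 -c "
from h import *
goal([.5565,-.3047,.135],-76.5)
"
```

```text
t 24.75 p [ 555.2 -303.2  192.9] F [ 0.1  0.9 -0.9] w 17.6
zhead -76.3 shift units (cur frame) [1.447 0.021 0.047] goal-frame [1.447 0.022 0.045] turn units [ 0.0013 -0.0006 -0.0003] axes
 [[ 0.    0.97  0.24]
 [ 0.    0.24 -0.97]
 [-1.    0.   -0.  ]]
```

Emit:
drive_tool --increments '[[[0.3, 0.022, 0.045], [0.0013, 0, 0]], [[0.5, 0, 0], [0, 0, 0]], [[0.5, 0, 0], [0, 0, 0]], [[0.1, 0, 0], [0, 0, 0]], [[0, 0, 0], [0, 0, 0]], [[0, 0, 0], [0, 0, 0]]]'

```text
time_s: 25.35
tool_pos: [0.5566, -0.3071, 0.1375]
tool_rot: [64.4, 89.9, -12.2]
force: [0.2, 0.5, -2.2]
grip_width: 0.0177
```

```bash
python3 -c "
from h import *
goal([.5565,-.3047,.078],-76.5)
snap('scene','s11.png',(170,80,290,200),5)
"
```

```text
t 25.35 p [ 556.6 -307.1  137.5] F [ 0.2  0.5 -2.2] w 17.7
zhead -76.6 shift units (cur frame) [ 1.489  0.01  -0.059] goal-frame [ 1.489  0.012 -0.058] turn units [-0.001   0.0002 -0.0005] axes
 [[ 0.    0.97  0.23]
 [-0.    0.23 -0.97]
 [-1.    0.    0.  ]]
```

View pics/s11.png

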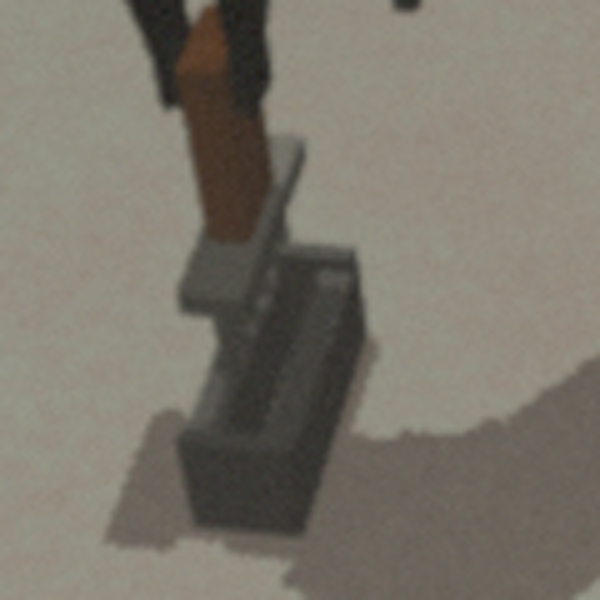

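Emit:
drive_tool --increments '[[[0, 0.01, -0.055], [-0.001, 0, 0]], [[0.3, 0, 0], [0, 0, 0]], [[0.15, 0, 0], [0, 0, 0]], [[0, 0, 0], [0, 0, 0]], [[0, 0, 0], [0, 0, 0]]]'

```text
time_s: 25.9
tool_pos: [0.5554, -0.305, 0.1181]
tool_rot: [-144.0, 89.9, 139.4]
force: [0.1, -0.0, -2.3]
grip_width: 0.0175
```

```bash
python3 -c "
from h import *
goal([.5565,-.3047,.078],-76.5)
"
```

```text
t 25.9 p [ 555.4 -305.   118.1] F [ 0.1 -0.  -2.3] w 17.5
zhead -76.5 shift units (cur frame) [ 1.003e+00  2.800e-02 -1.000e-03] goal-frame [ 1.003e+00  2.700e-02 -1.000e-03] turn units [-0.0004 -0.0004  0.0003] axes
 [[-0.    0.97  0.23]
 [ 0.    0.23 -0.97]
 [-1.   -0.   -0.  ]]
```

Emit:
drive_tool --increments '[[[0.15, 0.027, 0], [0, 0, 0]], [[0.2, 0, 0], [0, 0, 0]], [[0.2, 0, 0], [0, 0, 0]], [[0.2, 0, 0], [0, 0, 0]], [[0.1, 0, 0], [0, 0, 0]], [[0.05, 0, 0], [0, 0, 0]], [[0, 0, 0], [0, 0, 0]], [[0, 0, 0], [0, 0, 0]]]'

```text
time_s: 26.7
tool_pos: [0.5571, -0.3049, 0.083]
tool_rot: [74.7, 90.0, -1.8]
force: [0.7, -0.2, -2.0]
grip_width: 0.0178
```

Emit:
drive_tool --increments '[[[0.06, 0, 0], [0, 0, 0]], [[0.04, 0, 0], [0, 0, 0]], [[0, 0, 0], [0, 0, 0]], [[0, 0, 0], [0, 0, 0]]]'

```text
time_s: 27.1
tool_pos: [0.5568, -0.3048, 0.0787]
tool_rot: [-179.1, 90.0, 104.4]
force: [-0.2, 0.3, -2.1]
grip_width: 0.0178
```

```bash
python3 -c "
from h import *
goal([.5565,-.3047,.078],-76.5)
snap('scene','s12.png',(170,80,290,200),5)
"
```

```text
t 27.1 p [ 556.8 -304.8   78.7] F [-0.2  0.3 -2.1] w 17.8
zhead -76.5 shift units (cur frame) [ 0.017 -0.007 -0.004] goal-frame [ 0.017 -0.007 -0.004] turn units [-0.0003 -0.0001  0.    ] axes
 [[-0.    0.97  0.23]
 [ 0.    0.23 -0.97]
 [-1.   -0.   -0.  ]]
```

View pics/s12.png

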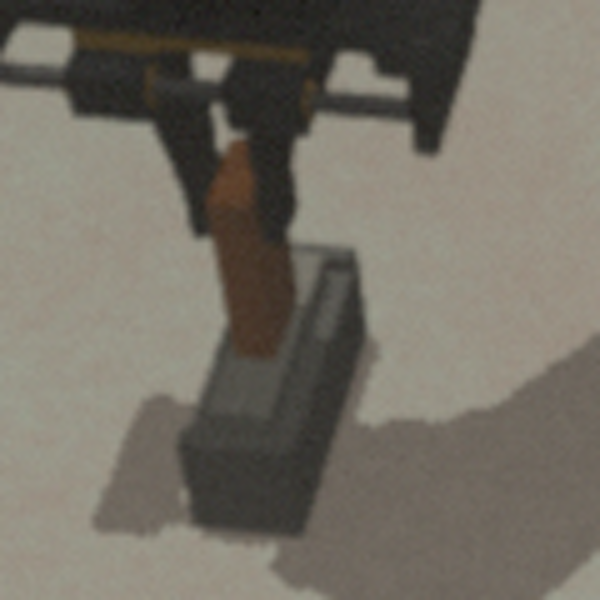

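Almost seated; the last part goes down until it touches, then I release.

Emit:
drive_tool --increments '[[[0.02, 0, 0], [0, 0, 0]], [[0.01, 0, 0], [0, 0, 0]], [[0, 0, 0], [0, 0, 0]]]'

```text
time_s: 27.45
tool_pos: [0.557, -0.305, 0.078]
tool_rot: [53.5, 90.0, -23.0]
force: [-0.7, 1.2, 1.5]
grip_width: 0.0174
```

Emit:
drive_tool --increments '[[[0, 0, 0], [0, 0, 0]], [[0, 0, 0], [0, 0, 0]], [[0, 0, 0], [0, 0, 0]], [[0, 0, 0], [0, 0, 0]], [[0, 0, 0], [0, 0, 0]], [[0, 0, 0], [0, 0, 0]], [[0, 0, 0], [0, 0, 0]], [[0, 0, 0], [0, 0, 0]], [[0, 0, 0], [0, 0, 0]]]' --hand 1

```text
time_s: 28.35
tool_pos: [0.5568, -0.3048, 0.0775]
tool_rot: [-176.9, 90.0, 106.5]
force: [0.5, -0.1, -0.5]
grip_width: 0.081
```

Emit:
drive_tool --increments '[[[-0.2, 0, 0], [0, 0, 0]], [[-0.4, 0, 0], [0, 0, 0]], [[-0.7, 0, 0], [0, 0, 0]], [[-0.8, 0, 0], [0, 0, 0]], [[-0.8, 0, 0], [0, 0, 0]], [[0, -0.8, 0], [0, 0, 0]], [[0, -0.9, 0], [0, 0, 0]], [[0, -0.8, 0], [0, 0, 0]], [[0, -0.2, 0], [0, 0, 0]], [[0, 0, 0], [0, 0, 0]]]'

```text
time_s: 29.35
tool_pos: [0.4512, -0.331, 0.1951]
tool_rot: [19.2, 89.9, -57.4]
force: [0.8, 0.8, 1.0]
grip_width: 0.0871
```

```bash
python3 -c "
from h import *
goal([.5565,-.3047,.078],-76.5)
snap('scene','s13.png',(150,60,540,340),2)
snap('wrist','w13.png')
snap('top','t13.png')
"
```

```text
t 29.35 p [ 451.2 -331.   195.1] F [0.8 0.8 1. ] w 87.1
zhead -76.7 shift units (cur frame) [ 2.93   2.712 -0.04 ] goal-frame [ 2.928  2.714 -0.026] turn units [-0.0014  0.001  -0.0004] axes
 [[ 0.    0.97  0.23]
 [-0.    0.23 -0.97]
 [-1.    0.    0.  ]]
```

View pics/s13.png

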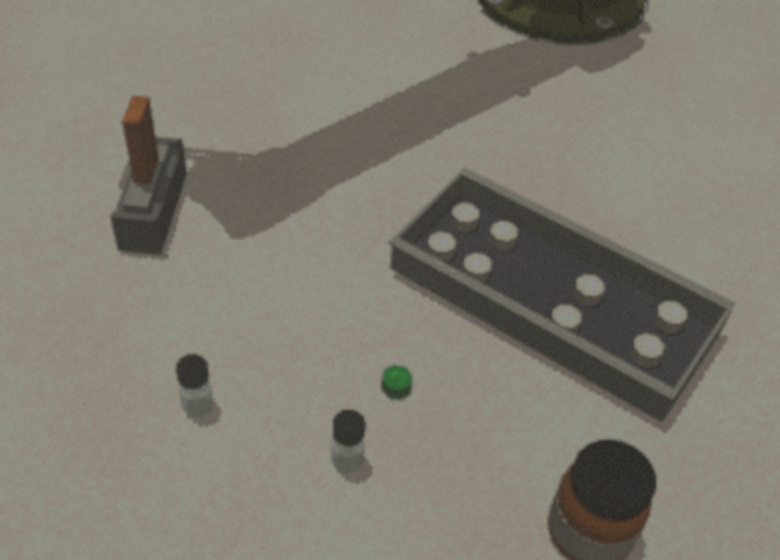

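View pics/w13.png

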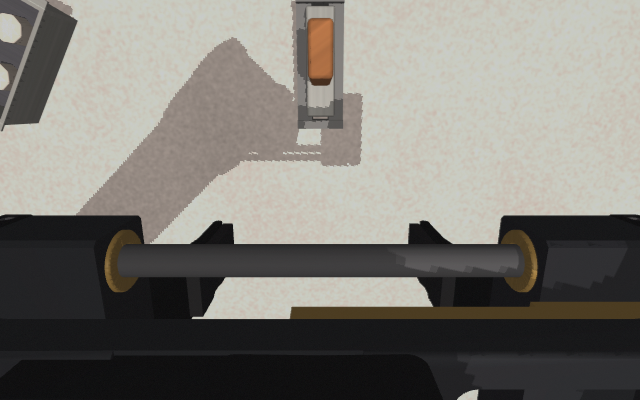

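View pics/t13.png

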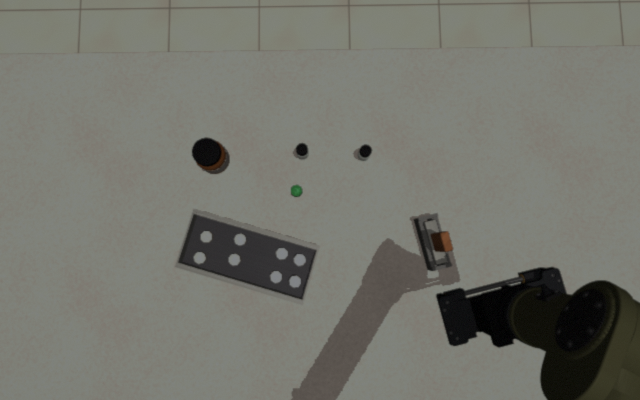

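```bash
python3 -c "
from h import *
T=np.load('pics/cal_top.npz')
for p in [(206,237),(199,258),(240,240),(234,260),(282,254),(276,277),(300,260),(295,282)]:
    d=ray(T,*p,.031)[:2]-CT; print(np.round([d@UX*1000,d@UY*1000+142.5]))
env.sign_off()
"
```

```text
[ 16. 244.]
[-32. 244.]
[ 31. 169.]
[-15. 168.]
[28. 70.]
[-24.  68.]
[27. 27.]
[-23.  24.]
the job is handed in; nothing more can be done
```

The tablets are spread in a single layer, the rake is back upright on its stand and released, and the job was handed in at about 29.4 s of the 64 s allowed.

- **Floor slope:** I felt the floor at two points. It drops about 0.9 mm over 156 mm, or roughly 0.3°.
- **Spreading:** I pushed the two upper tablets off the front row with the tines raised about 20 mm. They tipped on edge, then fell flat. I drew that pair to the bare end and the front row into the middle, with the tines touching the floor.
- **Contact force:** It was usually 2–9 N vertically. It peaked near 13 N when I first felt the floor and about 11 N late in the first draw, below the 20 N marking limit.

**Final check:** The last top picture gives these tablet positions along the pan, measured from the -y end wall:

| Third | Tablets | Distance from wall |
|---|---|---|
| Heap end | 4 | about 26 mm and 69 mm |
| Middle | 2 | about 168 mm |
| Bare end | 2 | about 244 mm |

- **Layer:** All eight tablets look flat, none lies on another, and each third holds at least two.
- **Evenness:** The spacing is not fully even. I left the heap end at four because the gap between those two rows was too narrow for the rake to enter safely.
- **Rest of the scene:** The rake is seated upright, the gripper is open and clear of everything, and the vials, jar and green tablet are where they were. No check failed.

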